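Lock a swing clamp with a T-key down a deep well

TASK

Lock the pressure plate down on the green fixture: take the red-handled T-key out of its holder, lower it down the fixture's deep well until its socket drops fully home over the hidden square stem, and turn the stem clockwise (seen from above) until the yellow clamp finger comes up against its stop over the plate. Then draw the key out and stand it back in its holder. Nobody can see how the square stands, so feel for it and for the stop, pressing and twisting gently; touch the fixture with nothing but the key, do not disturb the plate, and leave everything else where it is.

Things in the scene. Friction and masses are not known exactly. Their poses are not given: they have to be found in the camera images.
- key_bar (a point): T-key (about 0.4 kg) standing in the holder: centre of its red cross-bar, the part to grip, 100 mm long along x, 14 mm thick along y, 18 mm high. z points up the key's axis. A round 14 mm shank (with a 20 mm collar, 10 mm high, close under the bar) runs down from it to a square socket
- key_mouth (a point): lower end of the T-key, 165 mm below the bar's centre: centre of its socket's mouth; same axes as key_bar. The steel socket is 27.5 mm over its flats and 38 mm high, with a square hole 19.5 mm wide and 30 mm deep, its flats square to x and y
- fixture: green swing-clamp fixture fixed to the bench; origin on the bench on the well's axis, z up. Base 10 mm thick, 100 x 100 mm under the well, with a round pad for the plate centred 100 mm away toward -y. The well is an upright round tube, 60 mm outer diameter (steel collar 66 mm at the top), 48 mm bore, rim 150 mm above the bench
- well_mouth (a point): centre of the well's open upper rim, 150 mm above the bench, same axes as the fixture. The square stem stands on the axis at the foot of the well, its shoulder 96 mm below this rim
- stem_nose (a point): point on the well's axis 64 mm above the bench: tip of the stem. A round pointed brass nose, 17.6 mm diameter, 10 mm high, centres the socket; under it the 18 mm square begins with a flat shoulder 54 mm above the bench. There the socket rests, not engaged, unless turned to match within about 0.09 rad; then it drops 16 mm. Axes are the fixture's and tell nothing of the square's angle
- stem_seat (a point): point on the well's axis, 38 mm above the bench, where the key's mouth rests when the socket is fully home on the square (bar centre then 203 mm above the bench); same axes as the fixture
- clamp (a joint): angle of the clamp finger (rad), growing clockwise seen from above: 0 to 0.06 at the start (swung open), 0.75 hard against its stop over the plate. It stays where it is left; turning it takes about 0.16 N m. The stem drives it through an overload coupling (see clamp_tip)
- clamp_tip (a point): outer end of the yellow finger, 60 mm from the well's axis, 30 mm above the bench; it passes above the plate. The stem's square may stand at any angle to the finger and the fixture. Turned by the key, stem and finger go round together through a stiff overload coupling; forced harder against a stop (0.5 N m) it slips, which is too much for the key
- plate: grey round pressure plate, 136 mm diameter, 12 mm high, lying loose on the fixture's pad between three short pins; origin at the centre of its underside
- holder: key holder fixed to the bench: wooden foot 90 x 90 x 8 mm with an upright dark steel tube, 58 mm outer diameter, 46 mm bore, rim 65 mm above the bench; origin at the centre of its underside, z up. Farther left on the bench stands a tall gear shaft (350 mm high, about 0.64 m ahead and 0.34 m to the left of the robot): keep the arm clear of it
- holder_floor (a point): centre of the floor inside the holder's tube, 8 mm above the bench; the key's mouth rests here (bar centre 173 mm above the bench)
- piston: bystander: grey piston, 66 mm wide, 54 mm high, origin at its underside
- tape: bystander: white tape roll lying flat, 83 mm diameter, 24 mm high
- wrench: bystander: combination wrench, 232 mm long, lying on the bench
- pliers: bystander: red-handled pliers, 167 mm long, lying on the bench
- bolt: bystander: flange bolt, 59 mm long, lying on the bench
- ratchet_tool: bystander: ratchet wrench, 187 mm long, lying on the bench
- key: the whole T-key; origin at the centre of its socket's mouth, same axes as key_bar

How it is judged:
By the outcome, as a careful person would: the job done as asked, in the order asked, and still so for the second after the job is handed in, with the robot touching nothing.
It also fails if it takes over 72 s, if anything falls off the work surface, if the arm or the gripper's body presses on something with over 40 N, if the wrist force passes 120 N, or if a joint passes its speed limit or range.

ROBOT

A 7-joint arm with a two-finger parallel gripper is mounted at the origin on a cart in front of the work surface, level with it; the furniture and walls round the work are solid. World frame = base frame: x ahead of the robot, y to its left, z up, the work surface at z = 0. Lengths are in m, angles in rad, forces in N, time in s.
With the tool pointing down it reaches from about 0.4 to 0.85 m from the base axis. Payload 4.5 kg.
Tool frame: the origin (TCP) lies at the very end of the fingers, on their centre line; the grasp point (between the pads) lies 19 mm behind it (r.grip_point_offset is the distance from the TCP to the grasp point, in m); z points along the fingers, y is the line along which they close (so a half turn about z gives the same grasp; the last joint's range is limited). The gripper opens to 88 mm and grips with 3 to 60 N. Pads are 18 mm wide; open, the fingers measure 123 mm over their backs; the gripper's body (75 mm by 187 mm) begins 45 mm behind the grasp point.
Start: joints at [-1.166, 0.689, -0.195, 1.565, 0.157, 0.902, -0.215], TCP at [0.226, 0.583, 0.239] pointing down, gripper open.
Joint ranges: [-3.01, 3.01], [-0.46, 2.08], [-1.47, 1.51], [0.13, 2.56], [-1, 4.14], [0.04, 2.09], [-2.66, 2.66]. Speed limits (rad/s): [2.57, 2.57, 3.14, 3.14, 3.14, 3.14, 3.14].

INTERFACE

Orientations are given as a unit quaternion [x, y, z, w].
In Python, from plant import r gives the robot as it stands.
- The arm moves only by the tool carry_out, never from a script. Its argument "rows" is a list of rows, each a list of 3 entries, a list of its own where there are three numbers: the shift along the tool's x, y, z in cm, then the turn, a rotation vector about the tool's x, y, z in degrees, then the closure, from 0 (fully open) to 1 (shut). A call has 1 to 12 rows; each row is the pose to reach, as a shift and turn from the pose commanded when the call began, along the tool's axes at that moment; what a row does not reach only later rows make up. A row lasts 1/10 s, in which the tool goes at most 50 mm and 8.59 degrees, less where a joint would pass 70% of its speed; a pose out of reach is approached as far as the arm can. A call with a gripper value outside its range is refused whole. The fingers move at their own pace and stop on an object; "newtons" is the grip in N (left out, the last holds). Time passes only in rows, so rows that repeat a pose let the fingers close. It gives the time, the measured TCP pose, the force, the opening and the grip force at its end, in the units of the state.
- r.get_state(): the state, without advancing time (a new reading comes with each control period).
- r.snapshot(name): name is "scene" or "top" or "wrist"; returns a dict with "image" (480x640x3 uint8, red, green, blue), "fx", "fy", "cx", "cy" (pixels), "pose" (4x4, takes a point from camera to world coordinates). Camera axes: x right, y up, looking along -z (the intrinsics and any distortion apply to the point x, -y, -z); pixel columns grow to the right and rows downward; lengths in m; the calibration is good to about 2 mm. The wrist camera is an equidistant fisheye: a pixel r from the principal point sees the ray r / f radians off the axis. A picture is of the moment at which its call begins. There is no depth.
- r.finish_job(): hands the job in; it is judged then, once.
The state is a dict: "clock": time; "q": joint angles; "qd": joint speeds; "joint_torque": joint torques, N m; "tool_pos": TCP position; "eef_rot": TCP orientation; "contact_force": force on the tool from outside, world axes, zero at the start; "moment": the same for the moment, N m; "opening": opening from 0.0 (shut) to 1.0 (fully open); "finger_force": force on a finger pad.
Only numpy, scipy, OpenCV 4.12 (cv2) and the standard library are available. Lean on these libraries where they do the work, as an engineer would, in place of code of your own. Each camera call takes 0.05 s, during which the arm holds its last target. There are 200 camera calls.

## Working session

There is one attempt and no reset: what is moved stays moved. The work goes in short steps, Python scripts to look and compute and a tool call to move; the robot and the scene stay as the last step left them, time stands still between calls to the robot, and variables do not carry over. Pictures are saved under pics/ and viewed, at most 10 in all, crops included, and the job is handed in when it is done.

Besides the shell and the picture viewer there is one more tool, called by a JSON object that holds its "op" and its "data", one argument or row to a line. carry_out: Moves the arm, as the interface text tells. Its arguments: {"type":"object","properties":{"rows":{"type":"array"},"newtons":{"type":"number"}},"required":["rows"]}

```bash
mkdir -p pics; ls
cat > h.py <<'E'
import numpy as np, cv2
from plant import r
def snap(cam,name):
    s=r.snapshot(cam); cv2.imwrite(f'pics/{name}.png',cv2.cvtColor(s['image'],cv2.COLOR_RGB2BGR))
    np.savez(f'pics/{name}.npz',**{k:np.array(v) for k,v in s.items()}); return s
def ray(name,u,v,fish=False):
    s=np.load(f'pics/{name}.npz'); a=(u-s['cx'])/s['fx']; b=(v-s['cy'])/s['fy']
    if fish:
        t=np.hypot(a,b); k=np.sin(t)/t if t>1e-9 else 1; d=np.array([a*k,-b*k,-np.cos(t)])
    else: d=np.array([a,-b,-1.])
    P=s['pose']; return P[:3,3],P[:3,:3]@d
def at(name,u,v,z,fish=False):
    o,d=ray(name,u,v,fish); return o+d*(z-o[2])/d[2]
def proj(name,p,fish=False):
    s=np.load(f'pics/{name}.npz'); P=s['pose']; c=P[:3,:3].T@(np.array(p)-P[:3,3]); x,y,z=c[0],-c[1],-c[2]
    if fish:
        n=np.hypot(x,y); t=np.arctan2(n,z); return s['cx']+s['fx']*t*x/n, s['cy']+s['fy']*t*y/n
    return s['cx']+s['fx']*x/z, s['cy']+s['fy']*y/z
E
python3 - <<'E'
from h import *
for c in ('top','scene'):
    s=snap(c,c+'0'); print(c,s['fx'],s['cx'],s['cy'],np.round(s['pose'],3).tolist())
st=r.get_state(); print({k:np.round(v,3).tolist() for k,v in st.items()})
E
```

```text
pics
top 495.5263872067507 306.4681466212073 246.70056448892265 [[-0.002, 0.992, -0.123, 0.416], [-1.0, 0.0, 0.017, -0.137], [0.017, 0.123, 0.992, 1.274], [0.0, 0.0, 0.0, 1.0]]
scene 488.7596105019249 324.69786304815847 242.53348954054897 [[0.901, 0.239, -0.361, 0.104], [-0.433, 0.499, -0.751, -1.057], [0.0, 0.833, 0.553, 0.827], [0.0, 0.0, 0.0, 1.0]]
{'clock': 0.1, 'q': [-1.166, 0.69, -0.195, 1.566, 0.157, 0.903, -0.215], 'qd': [0.001, -0.002, -0.001, -0.003, -0.0, -0.0, 0.002], 'joint_torque': [-0.003, -52.85, -1.271, -15.383, -0.053, 0.002, 0.0], 'tool_pos': [0.226, 0.582, 0.238], 'eef_rot': [0.184, 0.983, -0.001, -0.0], 'contact_force': [-0.33, 0.07, -0.385], 'moment': [0.053, 0.069, 0.031], 'finger_force': 0.0, 'opening': 1.0}
```

View pics/top0.png

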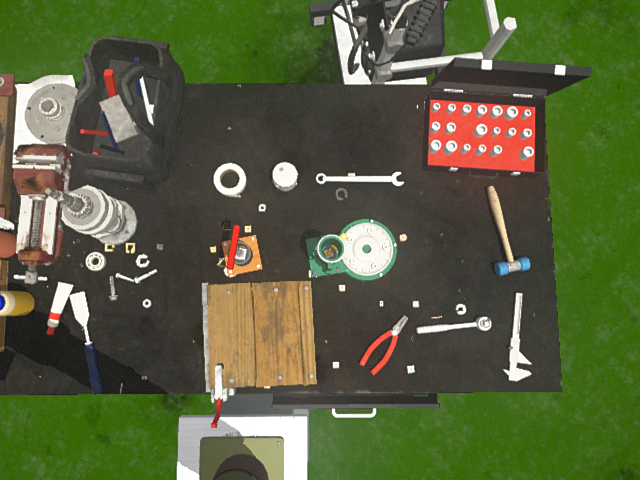

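View pics/scene0.png

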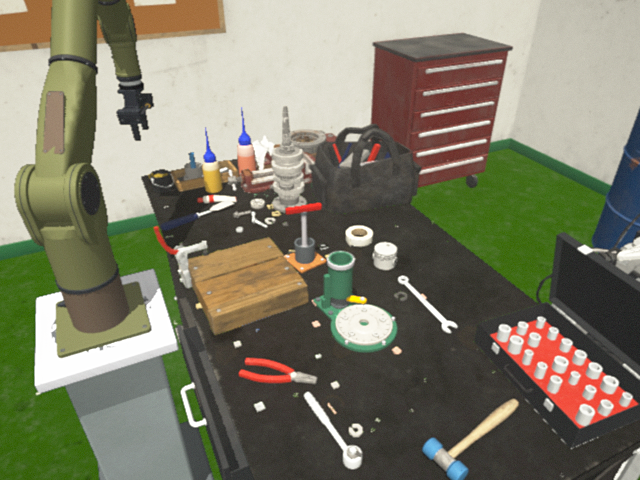

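Run:
```python
import cv2,numpy as np
a=cv2.imread('pics/top0.png')[210:290,200:400]; a=cv2.resize(a,None,fx=4,fy=4,interpolation=cv2.INTER_CUBIC)
b=cv2.imread('pics/scene0.png')[195:360,270:420]; b=cv2.resize(b,(255,280),interpolation=cv2.INTER_CUBIC)
c=np.zeros((600,800,3),np.uint8); c[:320]=a; c[320:600,:255]=b; cv2.imwrite('pics/c1.png',c)
```

```text
(no output)
```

View pics/c1.png

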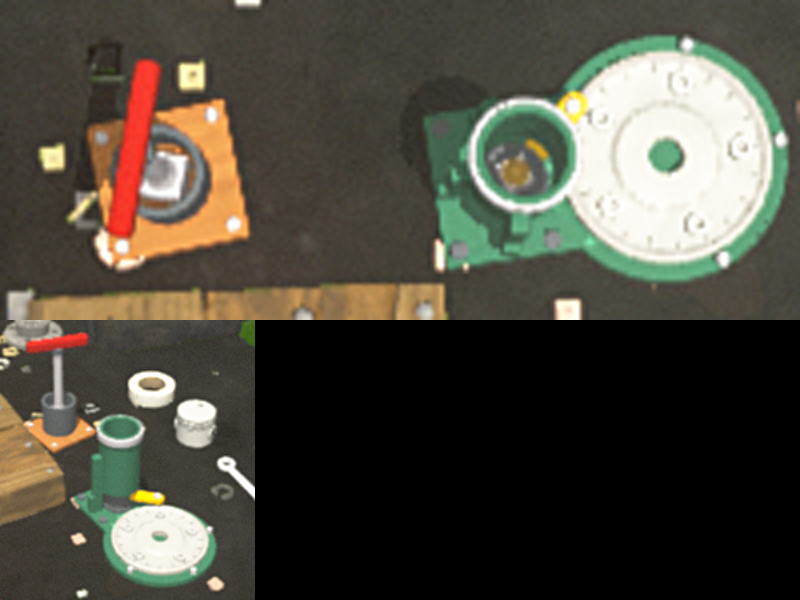

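Run:
```python
from h import *
f=lambda u,v,z:at('top0',200+(u+.5)/4-.5,210+(v+.5)/4-.5,z)
print('bar c',f(134,149,.182)); a=f(147,62,.182);b=f(120,236,.182);print(a,b,np.linalg.norm(a-b),np.degrees(np.arctan2(*(a-b)[[1,0]])))
print('hold rim',f(160,172,.065)); print('hold foot',f(168,181,.008))
print('well rim',f(525,154,.15)); print('plate',f(667,154,.022+.0))
# scene refinement
for n,p in (('bar',[*f(134,149,.173)[:2],.173]),('rim',[*f(525,154,.15)[:2],.15])): print(n,proj('scene0',p))
```

```text
bar c [0.55101175 0.00660013 0.182     ]
[5.99818620e-01 1.89512178e-04 1.82000000e-01] [0.50274466 0.01348903 0.182     ] 0.09798077144480309 -7.801183061814758
hold rim [0.55133543 0.00588068 0.065     ]
hold foot [0.55193174 0.00741895 0.008     ]
well rim [ 0.55220228 -0.21219305  0.15      ]
plate [ 0.56779233 -0.31136869  0.022     ]
bar (np.float64(303.2555099806212), np.float64(207.67899076169888))
rim (np.float64(340.27404903036296), np.float64(256.9620941717862))
```

```bash
cat >> h.py <<'E'
from scipy.spatial.transform import Rotation as R
def plan(p,yawdeg=None):
    """shift (cm) in tool axes to world TCP p; turn about tool so z down, tool y at yawdeg in world"""
    st=r.get_state(); T=R.from_quat(st['eef_rot']); d=T.inv().apply(np.array(p)-st['tool_pos'])*100
    o=''
    if yawdeg is not None:
        t=np.radians(yawdeg); y=np.array([np.cos(t),np.sin(t),0]); z=np.array([0,0,-1.]); W=R.from_matrix(np.c_[np.cross(y,z),y,z])
        o=np.round((T.inv()*W).as_rotvec(degrees=True),2)
    print('shift',np.round(d,2),'turn',o)
def show():
    s=r.get_state(); M=R.from_quat(s['eef_rot']).as_matrix()
    print('t',round(s['clock'],2),'tcp',np.round(s['tool_pos'],4),'yaw_y',round(np.degrees(np.arctan2(M[1,1],M[0,1])),2),'z',np.round(M[:,2],4),'q',np.round(s['q'],2),'F',np.round(s['contact_force'],2),'M',np.round(s['moment'],3),'open',round(s['opening'],4),'ff',round(s['finger_force'],1))
E
python3 -c "
from h import *
plan([.551,.0065,.27],82.2);show()"
```

```text
shift [-51.11 -41.88  -3.12] turn [ -0.09  -0.   -13.44]
t 0.1 tcp [0.2263 0.582  0.238 ] yaw_y 68.76 z [-4.0e-04 -1.5e-03 -1.0e+00] q [-1.17  0.69 -0.19  1.57  0.16  0.9  -0.22] F [-0.33  0.07 -0.38] M [0.053 0.069 0.031] open 0.9997 ff 0.0
```

{"op": "carry_out", "data": {
  "rows": [
    [[-4,-3,-4],[0,0,0],0],
    [[-8,-6,-8],[0,0,-4],0],
    [[-25,-20,-8],[0,0,-13.4],0],
    [[-25,-20,-8],[0,0,-13.4],0],
    [[-25,-20,-8],[0,0,-13.4],0],
    [[-25,-20,-8],[0,0,-13.4],0],
    [[-51.1,-41.9,-5],[0,0,-13.4],0],
    [[-51.1,-41.9,-5],[0,0,-13.4],0],
    [[-51.1,-41.9,-5],[0,0,-13.4],0],
    [[-51.1,-41.9,-5],[0,0,-13.4],0],
    [[-51.1,-41.9,-5],[0,0,-13.4],0],
    [[-51.1,-41.9,-5],[0,0,-13.4],0]
  ]
}}

```text
clock: 1.3
tool_pos: [0.5108, 0.0785, 0.2943]
eef_rot: [0.068, 0.998, 0.0, -0.0]
contact_force: [0.3, 1.1, -0.6]
opening: 1.001
finger_force: 0.0
```

```bash
python3 -c "
from h import *
show();plan([.551,.0065,.26],82.2)"
```

```text
t 1.3 tcp [0.5108 0.0785 0.2943] yaw_y 82.16 z [-4.e-04  0.e+00 -1.e+00] q [-0.07  0.48 -0.27  1.81  0.16  0.87  1.02] F [ 0.26  1.1  -0.56] M [ 0.032 -0.075  0.02 ] open 1.0013 ff 0.0
shift [-4.97 -6.59  3.43] turn [-0.   -0.02 -0.04]
```

{"op": "carry_out", "data": {
  "rows": [
    [[-5,-6.6,3.4],[0,0,0],0],
    [[-5,-6.6,3.4],[0,0,0],0],
    [[-5,-6.6,3.4],[0,0,0],0],
    [[-5,-6.6,3.4],[0,0,0],0],
    [[-5,-6.6,3.4],[0,0,0],0]
  ]
}}

```text
clock: 1.8
tool_pos: [0.5505, 0.0101, 0.2608]
eef_rot: [0.067, 0.998, 0.001, -0.0]
contact_force: [-0.2, 0.2, -0.6]
opening: 1.0
finger_force: 0.0
```

```bash
python3 -c "
from h import *
s=snap('wrist','w1');print(s['fx'],s['cx'],s['cy'],np.round(s['pose'],3).tolist());show();print(proj('w1',[.551,.0065,.182],True),proj('w1',[.552,-.212,.15],True))"
```

```text
371.64829954431775 324.0996375533482 241.14711004986296 [[0.134, -0.947, -0.293, 0.475], [0.991, 0.128, 0.039, 0.019], [0.001, -0.295, 0.955, 0.406], [0.0, 0.0, 0.0, 1.0]]
t 1.85 tcp [0.5505 0.0103 0.2611] yaw_y 82.32 z [ 3.0e-04  1.2e-03 -1.0e+00] q [ 0.06  0.57 -0.26  1.76  0.18  0.83  1.15] F [-0.46  0.16  0.16] M [0.009 0.016 0.054] open 1.0036 ff 0.0
(np.float64(319.802442193033), np.float64(252.5272774446026)) (np.float64(75.49854536981317), np.float64(271.5250128510538))
```

View pics/w1.png

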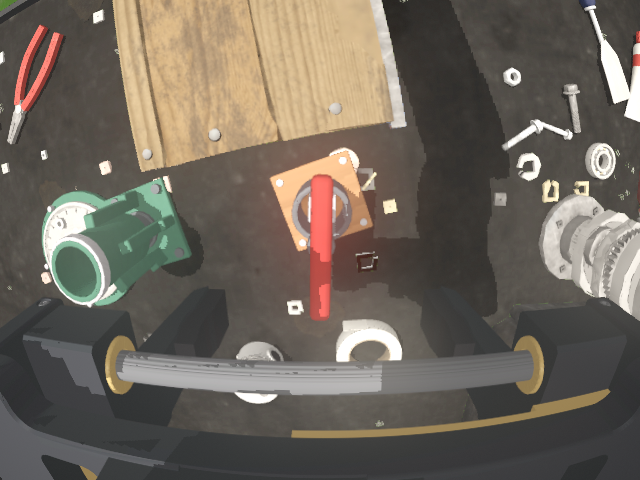

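Run:
```python
from h import *
im=cv2.imread('pics/w1.png'); hsv=cv2.cvtColor(im,cv2.COLOR_BGR2HSV)
m=((hsv[...,0]<6)|(hsv[...,0]>174))&(hsv[...,1]>150)&(hsv[...,2]>80); m[:, :280]=0; m[:,360:]=0; m[:150]=0;m[330:]=0
ys,xs=np.nonzero(m); print(xs.min(),xs.max(),ys.min(),ys.max())
for v in (185,215,250,280,310):
    x=xs[ys==v]; print(v,x.min(),x.max(), at('w1',(x.min()+x.max())/2,v,.178,True))
for v in (ys.min(),ys.max()): x=xs[ys==v]; print(v,at('w1',x.mean(),v,.18,True))
o=at('w1',81,270,.15,True); print('rim',o)
plan([.551,.0065,.1665],82.2)
```

```text
311 332 175 304
185 312 332 [0.50883846 0.01365988 0.178     ]
215 312 331 [0.52774127 0.01076112 0.178     ]
250 311 330 [0.55069821 0.00695657 0.178     ]
280 311 329 [0.57157924 0.00372682 0.178     ]Traceback (most recent call last):
  File "<stdin>", line 6, in <module>
    return umr_minimum(a, axis, None, out, keepdims, initial, where)
ValueError: zero-size array to reduction operation minimum which has no identity
```

{"op": "carry_out", "data": {
  "rows": [
    [[0,0,4],[0,0,0.9],0],
    [[0,0,6.5],[0,0,0.9],0],
    [[0,0,8],[0,0,0.9],0],
    [[0,0,9],[0,0,0.9],0.3],
    [[0,0,9.3],[0,0,0.9],0.6],
    [[0,0,9.3],[0,0,0.9],0.6],
    [[0,0,9.3],[0,0,0.9],0.6]
  ],
  "newtons": 40
}}

```text
clock: 2.55
tool_pos: [0.5515, 0.0087, 0.1685]
eef_rot: [0.076, 0.997, 0.0, 0.001]
contact_force: [-0.3, 0.0, -0.3]
opening: 0.664
finger_force: 0.0
```

```bash
python3 -c "
from h import *
show();plan([.551,.0068,.166],81.3)
s=snap('wrist','w2');im=cv2.imread('pics/w2.png')[150:450,100:560];cv2.imwrite('pics/w2c.png',im)"
```

```text
t 2.55 tcp [0.5515 0.0087 0.1685] yaw_y 81.28 z [ 1.8e-03  3.0e-04 -1.0e+00] q [ 0.03  0.69 -0.21  1.86  0.24  0.61  1.09] F [-0.31  0.03 -0.28] M [-0.018  0.001  0.013] open 0.6636 ff 0.0
shift [ 0.02 -0.19  0.25] turn [ 0.03  0.1  -0.02]
```

View pics/w2c.png

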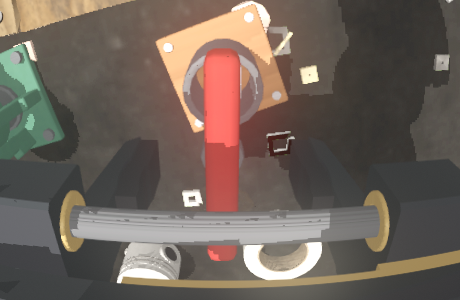

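{"op": "carry_out", "data": {
  "rows": [
    [[0,-0.15,0.2],[0,0,0],0.6],
    [[0,-0.15,0.2],[0,0,0],1],
    [[0,-0.15,0.2],[0,0,0],1],
    [[0,-0.15,0.2],[0,0,0],1],
    [[0,-0.15,0.2],[0,0,0],1],
    [[0,-0.15,0.2],[0,0,0],1],
    [[0,-0.15,0.2],[0,0,0],1],
    [[0,-0.15,0.2],[0,0,0],1]
  ],
  "newtons": 50
}}

```text
clock: 3.4
tool_pos: [0.5513, 0.0071, 0.1662]
eef_rot: [0.076, 0.997, 0.0, 0.001]
contact_force: [-0.0, 0.1, 5.3]
opening: 0.152
finger_force: 62.9
```

```bash
python3 -c "
from h import *
show()"
```

```text
t 3.4 tcp [0.5513 0.0071 0.1662] yaw_y 81.26 z [ 1.6e-03  4.0e-04 -1.0e+00] q [ 0.03  0.7  -0.21  1.86  0.24  0.61  1.09] F [-0.02  0.13  5.28] M [ 0.112  0.035 -0.024] open 0.1522 ff 62.9
```

{"op": "carry_out", "data": {
  "rows": [
    [[0,0,-0.7],[0,0,0],1],
    [[0,0,-2],[0,0,0],1],
    [[0,0,-4],[0,0,0],1],
    [[0,0,-6.5],[0,0,0],1],
    [[0,0,-9.5],[0,0,0],1],
    [[0,0,-12.5],[0,0,0],1],
    [[0,0,-15],[0,0,0],1],
    [[0,0,-17],[0,0,0],1],
    [[0,0,-18],[0,0,0],1],
    [[0,0,-18],[0,0,0],1],
    [[0,0,-18],[0,0,0],1]
  ]
}}

```text
clock: 4.5
tool_pos: [0.5498, 0.0066, 0.3444]
eef_rot: [0.076, 0.997, -0.0, -0.001]
contact_force: [0.4, 0.0, -4.4]
opening: 0.149
finger_force: 62.3
```

```bash
python3 -c "
from h import *
show();plan([.552,-.2115,.346],81.3)
s=snap('wrist','w3');s=snap('scene','s3')"
```

```text
t 4.5 tcp [0.5498 0.0066 0.3444] yaw_y 81.26 z [-2.5e-03 -3.0e-04 -1.0e+00] q [ 0.07  0.48 -0.27  1.64  0.14  1.05  1.18] F [ 0.43  0.02 -4.39] M [ 0.033  0.076 -0.034] open 0.1489 ff 62.3
shift [ -3.54 -21.53  -0.15] turn [-0.04 -0.14 -0.04]
```

{"op": "carry_out", "data": {
  "rows": [
    [[-0.3,-1.6,0],[0,0,0],1],
    [[-0.8,-4.6,0],[0,0,0],1],
    [[-1.3,-8,0],[0,0,0],1],
    [[-1.9,-12,0],[0,0,0],1],
    [[-2.5,-16,0],[0,0,0],1],
    [[-3,-19,0],[0,0,0],1],
    [[-3.3,-21,0],[0,0,0],1],
    [[-3.4,-21.6,0],[0,0,0],1],
    [[-3.4,-21.6,0],[0,0,0],1],
    [[-3.4,-21.6,0],[0,0,0],1]
  ]
}}

```text
clock: 5.6
tool_pos: [0.5516, -0.2097, 0.3451]
eef_rot: [0.075, 0.997, 0.001, -0.0]
contact_force: [0.3, 0.4, -3.7]
opening: 0.151
finger_force: 62.3
```

Run:
```python
from h import *
show()
snap('wrist','w4');snap('scene','s4');snap('top','t4')
for n,f in (('w4',True),('s4',False),('t4',False)):
    print(n,[np.round(proj(n,p,f)).tolist() for p in ([.552,-.212,.15],[.552,-.212,.187],[.552,-.212,.35])])
c=np.zeros((600,800,3),np.uint8)
def crop(n,u,v,h): return cv2.resize(cv2.imread(f'pics/{n}.png')[v-h:v+h,u-h:u+h],(400,400),interpolation=cv2.INTER_CUBIC)
u,v=map(int,proj('s4',[.552,-.212,.17])); c[:400,:400]=crop('s4',u,v,50); print(u,v)
u,v=map(int,proj('w4',[.552,-.212,.15],True)); c[:400,400:]=crop('w4',u,v,100); print(u,v)
cv2.imwrite('pics/c4.png',c[:400])
```

```text
t 5.6 tcp [ 0.5516 -0.2097  0.3451] yaw_y 81.39 z [-8.e-04  2.e-03 -1.e+00] q [ 0.43  0.54 -0.25  1.52  0.14  1.1   1.57] F [ 0.28  0.38 -3.72] M [ 0.048 -0.005 -0.055] open 0.1511 ff 62.3
w4 [[322.0, 212.0], [322.0, 222.0], [321.0, 315.0]]
s4 [[340.0, 257.0], [340.0, 244.0], [342.0, 182.0]]
t4 [[331.0, 248.0], [332.0, 246.0], [338.0, 235.0]]
340 250
322 212
```

View pics/c4.png

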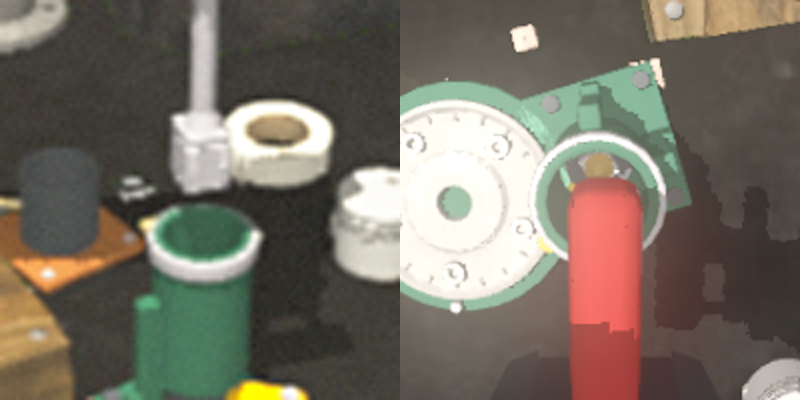

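Run:
```python
from h import *
print(at('w4',321.2,210,.15,True), at('s4',341,259,.15), at('w1',81,270,.15,True))
# rim fit: bright low-sat pixels of collar in wrist image near rim: outer ring edge
im=cv2.imread('pics/w4.png'); 
for u in (530,667): print(at('w4',222+(u-400)/2,112+98,.15,True))
for v in (130,262): print(at('w4',321.2,112+v/2,.15,True))
# mouth check: bottom corners of socket in s4
print('mouth pred',proj('s4',[.552,-.2105,.187]))
show()
```

```text
[ 0.54975193 -0.21269598  0.15      ] [ 0.54992352 -0.22040984  0.15      ] [ 0.55128071 -0.20480536  0.15      ]
[ 0.54483651 -0.2444833   0.15      ]
[ 0.55450807 -0.18082712  0.15      ]
[ 0.51893426 -0.20798423  0.15      ]
[ 0.58179049 -0.21760919  0.15      ]
mouth pred (np.float64(340.15370107337407), np.float64(243.78397010777098))
t 5.75 tcp [ 0.5517 -0.2099  0.3456] yaw_y 81.42 z [-0.     0.001 -1.   ] q [ 0.43  0.54 -0.25  1.52  0.14  1.1   1.57] F [-0.11 -0.37 -2.81] M [ 0.029  0.001 -0.032] open 0.1515 ff 62.3
```

{"op": "carry_out", "data": {
  "rows": [
    [[0,-0.25,0.3],[0,0,0],1],
    [[0,-0.25,0.6],[0,0,0],1],
    [[0,-0.25,1.5],[0,0,0],1],
    [[0,-0.25,2.5],[0,0,0],1],
    [[0,-0.25,3.5],[0,0,0],1],
    [[0,-0.25,4.5],[0,0,0],1],
    [[0,-0.25,5.5],[0,0,0],1],
    [[0,-0.25,6],[0,0,0],1],
    [[0,-0.25,6],[0,0,0],1],
    [[0,-0.25,6],[0,0,0],1]
  ]
}}

```text
clock: 6.75
tool_pos: [0.5513, -0.2143, 0.2857]
eef_rot: [0.076, 0.997, 0.0, 0.0]
contact_force: [0.4, 0.1, -4.0]
opening: 0.154
finger_force: 62.3
```

Run:
```python
from h import *
show()
snap('wrist','w5');snap('scene','s5')
c=np.zeros((400,800,3),np.uint8)
def crop(n,u,v,h): return cv2.resize(cv2.imread(f'pics/{n}.png')[v-h:v+h,u-h:u+h],(400,400),interpolation=cv2.INTER_CUBIC)
u,v=map(int,proj('s5',[.552,-.212,.15])); c[:400,:400]=crop('s5',u,v,25); print(u,v)
u,v=map(int,proj('w5',[.552,-.212,.15],True)); c[:400,400:]=crop('w5',u,v,80); print(u,v)
cv2.imwrite('pics/c5.png',c)
```

```text
t 6.75 tcp [ 0.5513 -0.2143  0.2857] yaw_y 81.26 z [ 5.e-04 -0.e+00 -1.e+00] q [ 0.43  0.59 -0.24  1.61  0.16  0.96  1.56] F [ 0.35  0.06 -3.97] M [ 0.018 -0.029 -0.034] open 0.1539 ff 62.3
340 256
328 228
```

View pics/c5.png

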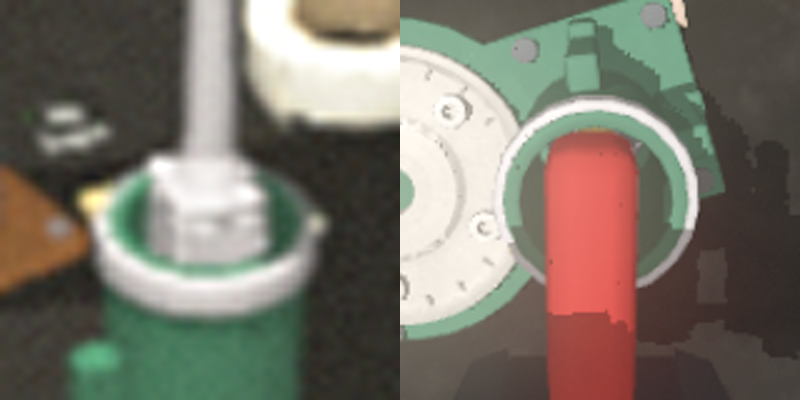

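{"op": "carry_out", "data": {
  "rows": [
    [[0,0.2,1],[0,0,0],1],
    [[0,0.2,2],[0,0,0],1],
    [[0,0.2,3],[0,0,0],1],
    [[0,0.2,4],[0,0,0],1],
    [[0,0.2,5],[0,0,0],1],
    [[0,0.2,5.6],[0,0,0],1],
    [[0,0.2,6.1],[0,0,0],1],
    [[0,0.2,6.5],[0,0,0],1],
    [[0,0.2,6.8],[0,0,0],1],
    [[0,0.2,7],[0,0,0],1],
    [[0,0.2,7.1],[0,0,0],1],
    [[0,0.2,7.1],[0,0,0],1]
  ]
}}

```text
clock: 8.05
tool_pos: [0.5514, -0.2124, 0.2147]
eef_rot: [0.076, 0.997, 0.0, 0.0]
contact_force: [-0.1, -0.0, -3.8]
opening: 0.154
finger_force: 62.3
```

Run:
```python
from h import *
show()
```

```text
t 8.05 tcp [ 0.5514 -0.2124  0.2147] yaw_y 81.25 z [ 2.e-04  0.e+00 -1.e+00] q [ 0.42  0.67 -0.22  1.7   0.2   0.79  1.52] F [-0.08 -0.04 -3.8 ] M [ 0.022  0.05  -0.022] open 0.1543 ff 62.3
```

{"op": "carry_out", "data": {
  "rows": [
    [[0,0,0.1],[0,0,0],1],
    [[0,0,0.2],[0,0,0],1],
    [[0,0,0.3],[0,0,0],1],
    [[0,0,0.3],[0,0,0],1],
    [[0,0,0.3],[0,0,0],1]
  ]
}}

```text
clock: 8.55
tool_pos: [0.5517, -0.2124, 0.2121]
eef_rot: [0.076, 0.997, -0.0, 0.001]
contact_force: [-0.1, -0.2, 1.7]
opening: 0.152
finger_force: 62.5
```

Run:
```python
from h import *
show()
```

```text
t 8.55 tcp [ 0.5517 -0.2124  0.2121] yaw_y 81.25 z [ 1.e-03 -2.e-04 -1.e+00] q [ 0.42  0.68 -0.22  1.7   0.2   0.78  1.52] F [-0.08 -0.16  1.7 ] M [ 0.033  0.171 -0.005] open 0.1522 ff 62.5
```

{"op": "carry_out", "data": {
  "rows": [
    [[0,0,0.05],[0,0,2.5],1],
    [[0,0,0.05],[0,0,5],1],
    [[0,0,0.05],[0,0,7.5],1],
    [[0,0,0.05],[0,0,10],1],
    [[0,0,0.05],[0,0,12.5],1],
    [[0,0,0.05],[0,0,15],1],
    [[0,0,0.05],[0,0,17.5],1],
    [[0,0,0.05],[0,0,20],1]
  ]
}}

```text
clock: 9.35
tool_pos: [0.5523, -0.2125, 0.2121]
eef_rot: [0.249, 0.969, -0.0, 0.001]
contact_force: [0.9, 0.4, 2.8]
opening: 0.152
finger_force: 62.7
```

Run:
```python
from h import *
show()
```

```text
t 9.35 tcp [ 0.5523 -0.2125  0.2121] yaw_y 61.17 z [ 2.4e-03 -7.0e-04 -1.0e+00] q [ 0.36  0.67 -0.12  1.7   0.11  0.77  1.26] F [0.94 0.43 2.83] M [-0.029  0.053  0.054] open 0.1525 ff 62.7
```

{"op": "carry_out", "data": {
  "rows": [
    [[0,0,0.05],[0,0,2.5],1],
    [[0,0,0.05],[0,0,5],1],
    [[0,0,0.05],[0,0,7.5],1],
    [[0,0,0.05],[0,0,10],1],
    [[0,0,0.05],[0,0,12.5],1],
    [[0,0,0.05],[0,0,15],1],
    [[0,0,0.05],[0,0,17.5],1],
    [[0,0,0.05],[0,0,20],1]
  ]
}}

```text
clock: 10.15
tool_pos: [0.5525, -0.2129, 0.2119]
eef_rot: [0.413, 0.911, 0.0, 0.002]
contact_force: [-1.0, -0.3, 5.0]
opening: 0.154
finger_force: 62.8
```

Run:
```python
from h import *
show()
```

```text
t 10.15 tcp [ 0.5525 -0.2129  0.2119] yaw_y 41.17 z [ 0.0032 -0.0013 -1.    ] q [ 0.3   0.67 -0.02  1.71  0.01  0.76  0.99] F [-1.05 -0.27  5.02] M [-0.227  0.112  0.034] open 0.1538 ff 62.8
```

{"op": "carry_out", "data": {
  "rows": [
    [[0,0,0.05],[0,0,2.5],1],
    [[0,0,0.05],[0,0,5],1],
    [[0,0,0.05],[0,0,7.5],1],
    [[0,0,0.05],[0,0,10],1],
    [[0,0,0.05],[0,0,12.5],1],
    [[0,0,0.05],[0,0,15],1],
    [[0,0,0.05],[0,0,17.5],1],
    [[0,0,0.05],[0,0,20],1]
  ]
}}

```text
clock: 10.95
tool_pos: [0.5512, -0.2121, 0.2098]
eef_rot: [0.565, 0.825, 0.0, -0.0]
contact_force: [0.8, -0.9, -3.4]
opening: 0.15
finger_force: 62.4
```

Run:
```python
from h import *
show()
```

```text
t 10.95 tcp [ 0.5512 -0.2121  0.2098] yaw_y 21.17 z [-3.e-04  3.e-04 -1.e+00] q [ 0.24  0.68  0.09  1.71 -0.08  0.75  0.73] F [ 0.81 -0.88 -3.43] M [-0.147 -0.07  -0.021] open 0.1504 ff 62.4
```

{"op": "carry_out", "data": {
  "rows": [
    [[0,0,0.2],[0,0,0],1],
    [[0,0,0.4],[0,0,0],1],
    [[0,0,0.6],[0,0,0],1],
    [[0,0,0.8],[0,0,0],1],
    [[0,0,1.0],[0,0,0],1],
    [[0,0,1.2],[0,0,0],1],
    [[0,0,1.3],[0,0,0],1],
    [[0,0,1.4],[0,0,0],1],
    [[0,0,1.45],[0,0,0],1],
    [[0,0,1.45],[0,0,0],1]
  ]
}}

```text
clock: 11.95
tool_pos: [0.5516, -0.2124, 0.1963]
eef_rot: [0.565, 0.825, 0.0, 0.0]
contact_force: [-0.8, 0.4, 2.3]
opening: 0.157
finger_force: 62.6
```

Run:
```python
from h import *
show()
```

```text
t 11.95 tcp [ 0.5516 -0.2124  0.1963] yaw_y 21.26 z [ 9.e-04 -1.e-04 -1.e+00] q [ 0.24  0.7   0.08  1.72 -0.08  0.72  0.74] F [-0.82  0.4   2.33] M [-0.019  0.292  0.033] open 0.1566 ff 62.6
```

{"op": "carry_out", "data": {
  "rows": [
    [[0,0,0],[0,0,2],1],
    [[0,0,0],[0,0,4],1],
    [[0,0,0],[0,0,6],1],
    [[0,0,0],[0,0,8],1],
    [[0,0,0],[0,0,10],1],
    [[0,0,0],[0,0,12],1],
    [[0,0,0],[0,0,14],1],
    [[0,0,0],[0,0,16],1]
  ]
}}

```text
clock: 12.75
tool_pos: [0.552, -0.2125, 0.1962]
eef_rot: [0.675, 0.738, 0.0, 0.001]
contact_force: [-0.3, 0.6, 5.1]
opening: 0.156
finger_force: 62.9
```

Run:
```python
from h import *
show(); snap('top','t6')
a=cv2.imread('pics/t4.png'); b=cv2.imread('pics/t6.png')
for i in (a,b):
    h=cv2.cvtColor(i,cv2.COLOR_BGR2HSV); m=(abs(h[...,0].astype(int)-26)<6)&(h[...,1]>150)&(h[...,2]>120); ys,xs=np.nonzero(m[215:285,300:400]); print(len(xs),xs.mean()+300 if len(xs) else 0,ys.mean()+215 if len(xs) else 0)
```

```text
t 12.75 tcp [ 0.552  -0.2125  0.1962] yaw_y 5.12 z [ 1.5e-03 -6.0e-04 -1.0e+00] q [ 0.19  0.7   0.17  1.73 -0.16  0.72  0.53] F [-0.3   0.57  5.06] M [0.021 0.267 0.171] open 0.1558 ff 62.9
0 0 0
0 0 0
```

Run:
```python
from h import *
snap('scene','s6')
for n in ('s5','s6'):
    i=cv2.imread(f'pics/{n}.png')[270:310,330:410]; h=cv2.cvtColor(i,cv2.COLOR_BGR2HSV); m=(abs(h[...,0].astype(int)-25)<8)&(h[...,1]>120)&(h[...,2]>100)
    ys,xs=np.nonzero(m)
    if len(xs):
        ys=ys+270;xs=xs+330; j=np.argmax(xs); c=at(n,xs.mean(),ys.mean(),.03); print(n,len(xs),xs.mean(),ys.mean(),c,np.degrees(np.arctan2(c[1]+.2124,c[0]-.5515)),xs.max())
```

```text
s5 129 355.8914728682171 299.2248062015504 [ 0.58315219 -0.2423756   0.03      ] -43.44164728217696 366
s6 121 354.6280991735537 301.21487603305786 [ 0.57663657 -0.24771931  0.03      ] -54.56074287609001 365
```

{"op": "carry_out", "data": {
  "rows": [
    [[0,0,0],[0,0,2],1],
    [[0,0,0],[0,0,4],1],
    [[0,0,0],[0,0,6],1],
    [[0,0,0],[0,0,8],1],
    [[0,0,0],[0,0,10],1],
    [[0,0,0],[0,0,12],1]
  ]
}}

```text
clock: 13.45
tool_pos: [0.5521, -0.2124, 0.1962]
eef_rot: [0.748, 0.663, 0.0, 0.001]
contact_force: [-0.3, 0.6, 5.2]
opening: 0.155
finger_force: 62.9
```

```bash
cat > fing.py <<'E'
from h import *
show(); n='s%d'%round(r.get_state()['clock']*100); snap('scene',n)
i=cv2.imread(f'pics/{n}.png')[270:330,330:410]; h=cv2.cvtColor(i,cv2.COLOR_BGR2HSV); m=(abs(h[...,0].astype(int)-25)<8)&(h[...,1]>120)&(h[...,2]>100)
ys,xs=np.nonzero(m); ys=ys+270;xs=xs+330; c=at(n,xs.mean(),ys.mean(),.03); print(n,len(xs),c,np.degrees(np.arctan2(c[1]+.2124,c[0]-.5515)))
E
python3 fing.py
```

```text
t 13.45 tcp [ 0.5521 -0.2124  0.1962] yaw_y -6.88 z [ 1.7e-03 -6.0e-04 -1.0e+00] q [ 0.16  0.71  0.23  1.73 -0.22  0.73  0.38] F [-0.3   0.58  5.16] M [0.047 0.196 0.211] open 0.155 ff 62.9
s1345 113 [ 0.56797513 -0.25067781  0.03      ] -66.71249757790805
```

{"op": "carry_out", "data": {
  "rows": [
    [[0,0,0],[0,0,2],1],
    [[0,0,0],[0,0,4],1],
    [[0,0,0],[0,0,6],1],
    [[0,0,0],[0,0,8],1],
    [[0,0,0],[0,0,10],1],
    [[0,0,0],[0,0,11],1],
    [[0,0,0],[0,0,11],1]
  ]
}}

```text
clock: 14.2
tool_pos: [0.5521, -0.2124, 0.1962]
eef_rot: [0.808, 0.589, 0.001, 0.001]
contact_force: [-0.5, 1.2, 5.4]
opening: 0.152
finger_force: 62.9
```

```bash
python3 fing.py
```

```text
t 14.2 tcp [ 0.5521 -0.2124  0.1962] yaw_y -17.82 z [ 1.8e-03 -7.0e-04 -1.0e+00] q [ 0.13  0.71  0.29  1.73 -0.28  0.73  0.24] F [-0.45  1.17  5.45] M [0.047 0.223 0.177] open 0.1516 ff 62.9
s1420 112 [ 0.5607597  -0.25374311  0.03      ] -77.37569214691263
```

{"op": "carry_out", "data": {
  "rows": [
    [[0,0,0],[0,0,1],1],
    [[0,0,0],[0,0,2],1],
    [[0,0,0],[0,0,3],1],
    [[0,0,0],[0,0,4],1],
    [[0,0,0],[0,0,4],1]
  ]
}}

```text
clock: 14.75
tool_pos: [0.5522, -0.2124, 0.1962]
eef_rot: [0.828, 0.561, 0.001, 0.001]
contact_force: [0.7, 0.4, 6.0]
opening: 0.156
finger_force: 62.9
```

```bash
python3 fing.py
```

```text
t 14.75 tcp [ 0.5522 -0.2124  0.1962] yaw_y -21.81 z [ 1.8e-03 -6.0e-04 -1.0e+00] q [ 0.12  0.72  0.31  1.73 -0.3   0.74  0.19] F [0.68 0.41 6.04] M [0.095 0.177 0.159] open 0.1556 ff 62.9
s1475 107 [ 0.55823246 -0.25370916  0.03      ] -80.7434679867315
```

Smaller steps now; several dependent reads are cheap since each result carries no moment, so I check after each.

{"op": "carry_out", "data": {
  "rows": [
    [[0,0,0],[0,0,1],1],
    [[0,0,0],[0,0,2],1],
    [[0,0,0],[0,0,2],1]
  ]
}}

```text
clock: 15.1
tool_pos: [0.5522, -0.2124, 0.1962]
eef_rot: [0.838, 0.546, 0.001, 0.001]
contact_force: [0.7, 0.9, 5.3]
opening: 0.151
finger_force: 62.9
```

```bash
python3 fing.py
```

```text
t 15.1 tcp [ 0.5522 -0.2124  0.1962] yaw_y -23.81 z [ 1.8e-03 -7.0e-04 -1.0e+00] q [ 0.11  0.72  0.32  1.73 -0.31  0.74  0.17] F [0.74 0.87 5.3 ] M [0.027 0.216 0.131] open 0.1513 ff 62.9
s1510 106 [ 0.55677622 -0.25417614  0.03      ] -82.8017958608944
```

{"op": "carry_out", "data": {
  "rows": [
    [[0,0,0],[0,0,1],1],
    [[0,0,0],[0,0,2],1],
    [[0,0,0],[0,0,2],1]
  ]
}}

```text
clock: 15.45
tool_pos: [0.5522, -0.2123, 0.1962]
eef_rot: [0.847, 0.532, 0.001, 0.001]
contact_force: [0.7, 0.7, 4.4]
opening: 0.153
finger_force: 63.0
```

```bash
python3 fing.py
```

```text
t 15.45 tcp [ 0.5522 -0.2123  0.1962] yaw_y -25.75 z [ 1.8e-03 -8.0e-04 -1.0e+00] q [ 0.1   0.72  0.33  1.73 -0.32  0.74  0.14] F [0.7  0.69 4.38] M [0.023 0.224 0.358] open 0.153 ff 63.0
s1545 102 [ 0.55641307 -0.25404715  0.03      ] -83.27197200347665
```

{"op": "carry_out", "data": {
  "rows": [
    [[0,0,0],[0,0,-1.5],1],
    [[0,0,0],[0,0,-3],1],
    [[0,0,-0.2],[0,0,-3],1],
    [[0,0,-0.5],[0,0,-3],1],
    [[0,0,-1],[0,0,-3],1],
    [[0,0,-1.5],[0,0,-3],1],
    [[0,0,-2],[0,0,-3],1],
    [[0,0,-3],[0,0,-3],1],
    [[0,0,-3.5],[0,0,-3],1],
    [[0,0,-3.5],[0,0,-3],1]
  ]
}}

```text
clock: 16.5
tool_pos: [0.5517, -0.2126, 0.2317]
eef_rot: [0.833, 0.554, 0.001, 0.001]
contact_force: [0.2, -1.1, -2.3]
opening: 0.156
finger_force: 62.3
```

```bash
python3 fing.py
```

```text
t 16.5 tcp [ 0.5517 -0.2126  0.2317] yaw_y -22.75 z [ 1.7e-03 -5.0e-04 -1.0e+00] q [ 0.1   0.67  0.33  1.7  -0.28  0.82  0.16] F [ 0.18 -1.12 -2.25] M [-0.071  0.075  0.014] open 0.156 ff 62.3
s1650 101 [ 0.55637239 -0.25374148  0.03      ] -83.27828420228151
```

{"op": "carry_out", "data": {
  "rows": [
    [[0,0,-1],[0,0,0],1],
    [[0,0,-2.5],[0,0,0],1],
    [[0,0,-4.5],[0,0,0],1],
    [[0,0,-6.5],[0,0,0],1],
    [[0,0,-8.5],[0,0,0],1],
    [[0,0,-10.5],[0,0,0],1],
    [[0,0,-11.5],[0,0,0],1],
    [[0,0,-12],[0,0,0],1],
    [[0,0,-12],[0,0,0],1]
  ]
}}

```text
clock: 17.45
tool_pos: [0.5513, -0.2123, 0.3507]
eef_rot: [0.833, 0.554, 0.0, 0.0]
contact_force: [-0.8, -0.4, -4.0]
opening: 0.149
finger_force: 62.3
```

Run:
```python
from h import *
show(); plan([.5513,.0065,.351],81.3)
```

```text
t 17.45 tcp [ 0.5513 -0.2123  0.3507] yaw_y -22.75 z [ 2.e-04  1.e-04 -1.e+00] q [ 0.07  0.55  0.39  1.53 -0.22  1.1   0.11] F [-0.8  -0.44 -3.98] M [-0.076  0.051  0.045] open 0.1487 ff 62.3
shift [20.18 -8.46 -0.03] turn [ 2.0000e-02  0.0000e+00 -1.0405e+02]
```

{"op": "carry_out", "data": {
  "rows": [
    [[0.8,-0.3,0],[0,0,-6],1],
    [[2.5,-1,0],[0,0,-14],1],
    [[5,-2.1,0],[0,0,-22],1],
    [[7.5,-3.1,0],[0,0,-30],1],
    [[10,-4.2,0],[0,0,-38],1],
    [[12.5,-5.2,0],[0,0,-46],1],
    [[15,-6.3,0],[0,0,-54],1],
    [[17.2,-7.2,0],[0,0,-62],1],
    [[19,-8,0],[0,0,-70],1],
    [[20,-8.4,0],[0,0,-78],1],
    [[20.2,-8.5,0],[0,0,-86],1],
    [[20.2,-8.5,0],[0,0,-92],1]
  ]
}}

```text
clock: 18.65
tool_pos: [0.5503, 0.0077, 0.3494]
eef_rot: [0.177, 0.984, -0.0, -0.001]
contact_force: [-0.7, -0.9, -3.9]
opening: 0.154
finger_force: 62.3
```

Run:
```python
from h import *
show(); plan([.5513,.0065,.351],81.3)
```

```text
t 18.65 tcp [0.5503 0.0077 0.3494] yaw_y 69.64 z [-2.7e-03  3.0e-04 -1.0e+00] q [-0.05  0.46 -0.07  1.64  0.03  1.04  1.08] F [-0.7  -0.92 -3.86] M [-0.073  0.012  0.005] open 0.1537 ff 62.3
shift [-0.14 -0.08 -0.16] turn [ -0.02  -0.15 -11.66]
```

{"op": "carry_out", "data": {
  "rows": [
    [[0,0,0.5],[0,0,-6],1],
    [[0,0,1.5],[0,0,-12],1],
    [[0,0,3.5],[0,0,-12],1],
    [[0,0,5.5],[0,0,-12],1],
    [[0,0,7.5],[0,0,-12],1],
    [[0,0,9],[0,0,-12],1],
    [[0,0,10],[0,0,-12],1],
    [[0,0,10],[0,0,-12],1],
    [[0,0,10],[0,0,-12],1]
  ]
}}

```text
clock: 19.55
tool_pos: [0.5512, 0.0068, 0.2507]
eef_rot: [0.076, 0.997, 0.0, -0.0]
contact_force: [-0.3, 0.5, -3.2]
opening: 0.151
finger_force: 62.3
```

Run:
```python
from h import *
show(); plan([.5513,.0068,.1668],81.3)
```

```text
t 19.55 tcp [0.5512 0.0068 0.2507] yaw_y 81.25 z [-1.e-04  1.e-04 -1.e+00] q [-0.02  0.57 -0.12  1.78  0.09  0.79  1.23] F [-0.27  0.52 -3.23] M [0.05  0.022 0.018] open 0.1514 ff 62.3
shift [-0.02  0.    8.39] turn [ 0.   -0.01 -0.05]
```

{"op": "carry_out", "data": {
  "rows": [
    [[0,0,1],[0,0,0],1],
    [[0,0,2.2],[0,0,0],1],
    [[0,0,3.4],[0,0,0],1],
    [[0,0,4.6],[0,0,0],1],
    [[0,0,5.8],[0,0,0],1],
    [[0,0,6.8],[0,0,0],1],
    [[0,0,7.5],[0,0,0],1],
    [[0,0,8],[0,0,0],1],
    [[0,0,8.3],[0,0,0],1],
    [[0,0,8.45],[0,0,0],1],
    [[0,0,8.45],[0,0,0],1]
  ]
}}

```text
clock: 20.65
tool_pos: [0.5514, 0.0069, 0.1664]
eef_rot: [0.076, 0.997, 0.0, 0.0]
contact_force: [-1.0, -0.1, -4.2]
opening: 0.15
finger_force: 62.3
```

Run:
```python
from h import *
show()
```

```text
t 20.65 tcp [0.5514 0.0069 0.1664] yaw_y 81.25 z [ 1.e-03  2.e-04 -1.e+00] q [-0.04  0.69 -0.1   1.86  0.11  0.59  1.21] F [-1.   -0.11 -4.18] M [0.138 0.06  0.03 ] open 0.1503 ff 62.3
```

{"op": "carry_out", "data": {
  "rows": [
    [[0,0,0.05],[0,0,0],1],
    [[0,0,0.05],[0,0,0],1],
    [[0,0,0.05],[0,0,0],0.8],
    [[0,0,0.05],[0,0,0],0.7],
    [[0,0,0.05],[0,0,0],0.5],
    [[0,0,0.05],[0,0,0],0.4],
    [[0,0,0.05],[0,0,0],0.4],
    [[0,0,-1],[0,0,0],0.4],
    [[0,0,-4],[0,0,0],0.4],
    [[0,0,-8],[0,0,0],0.4],
    [[0,0,-11],[0,0,0],0.4],
    [[0,0,-12],[0,0,0],0.4]
  ]
}}

```text
clock: 21.85
tool_pos: [0.5524, 0.007, 0.2894]
eef_rot: [0.076, 0.997, 0.0, 0.003]
contact_force: [-0.3, -0.1, -0.4]
opening: 0.6
finger_force: 0.0
```

Run:
```python
from h import *
show(); snap('scene','s9'); snap('top','t9'); snap('wrist','w9')
c=np.zeros((480,800,3),np.uint8)
c[:,:400]=cv2.resize(cv2.imread('pics/s9.png')[190:370,265:415],(400,480),interpolation=cv2.INTER_CUBIC)
c[:,400:]=cv2.resize(cv2.imread('pics/w9.png')[100:450,0:400],(400,350)).repeat(1,0)[:480] if 0 else 0
c[:350,400:]=cv2.imread('pics/w9.png')[80:430,0:400]
cv2.imwrite('pics/c9.png',c)
```

```text
t 21.85 tcp [0.5524 0.007  0.2894] yaw_y 81.25 z [ 5.4e-03  6.0e-04 -1.0e+00] q [-0.02  0.53 -0.12  1.73  0.08  0.88  1.24] F [-0.31 -0.08 -0.44] M [ 0.092 -0.018  0.018] open 0.6005 ff 0.0
```

View pics/c9.png

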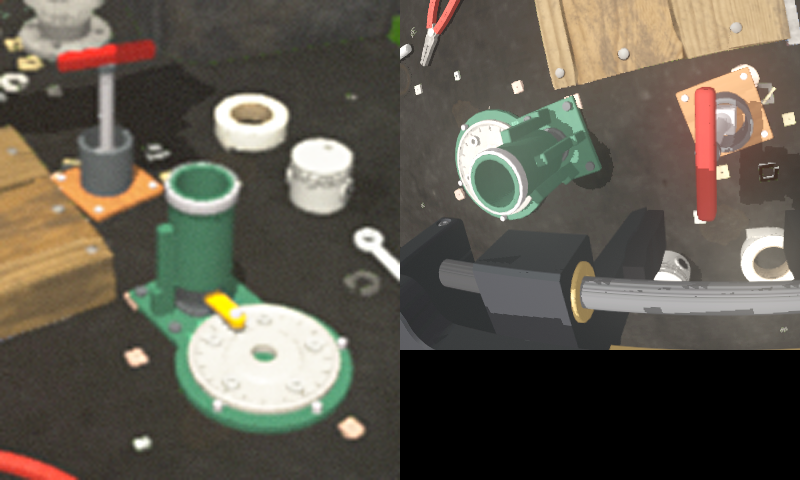

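Run:
```python
from h import *
for n in ('w9',):
    print(proj(n,[.5513,.0068,.182],True),proj(n,[.5513,.0065,.065],True))
print('bar now',at('w9',706-400,153+80,.18,True),'ends',at('w9',706-400,168,.18,True),at('w9',306,300,.18,True),'tube',at('w9',733-400,120+80,.065,True))
for n in ('top0','t9','scene0','s9'):
    i=cv2.imread(f'pics/{n}.png'); h=cv2.cvtColor(i,cv2.COLOR_BGR2HSV); m=((h[...,0]<6)|(h[...,0]>174))&(h[...,1]>170)&(h[...,2]>90)
    y0,y1,x0,x1=(220,285,215,250) if n[0]=='t' else (195,225,275,330)
    ys,xs=np.nonzero(m[y0:y1,x0:x1]); print(n,len(xs),xs.mean()+x0,ys.mean()+y0)
```

```text
(np.float64(325.0433752090365), np.float64(238.19351103509968)) (np.float64(324.4617312557523), np.float64(204.56458337416763))
bar now [ 0.54605239 -0.00603123  0.18      ] ends [0.50061999 0.00146811 0.18      ] [ 0.59798956 -0.01490102  0.18      ] tube [0.54795374 0.01570242 0.065     ]
top0 276 233.05072463768116 246.09057971014494
t9 82 236.71951219512195 262.4756097560976
scene0 228 303.95175438596493 208.08771929824562
s9 222 304.54954954954957 210.43243243243242
```

{"op": "carry_out", "data": {
  "rows": [
    [[0,0,0],[0,0,0],0],
    [[0,0,0],[0,0,0],0],
    [[0,0,0],[0,0,0],0],
    [[0,0,0],[0,0,0],0],
    [[0,0,0],[0,0,0],0],
    [[0,0,0],[0,0,0],0]
  ]
}}

```text
clock: 22.6
tool_pos: [0.551, 0.0068, 0.286]
eef_rot: [0.076, 0.997, 0.0, -0.0]
contact_force: [-1.1, 0.2, 0.7]
opening: 1.002
finger_force: 0.0
```

Run:
```python
from h import *
show(); snap('wrist','w10'); snap('scene','s10')
i=cv2.imread('pics/w10.png'); h=cv2.cvtColor(i,cv2.COLOR_BGR2HSV); m=((h[...,0]<6)|(h[...,0]>174))&(h[...,1]>150)&(h[...,2]>80); m[:150]=0;m[330:]=0;m[:,:270]=0;m[:,380:]=0
ys,xs=np.nonzero(m)
for v in (180,210,238,270): 
    x=xs[ys==v]; print(v,x.min(),x.max(),at('w10',x.mean(),v,.178,True))
print(proj('w10',[.5513,.0068,.182],True),proj('w10',[.5513,.0065,.065],True),ys.min(),ys.max())
cv2.imwrite('pics/c10.png',np.hstack([cv2.resize(i[120:340,240:400],(480,660))[:600],cv2.resize(cv2.imread('pics/s10.png')[195:275,280:325],(320,570)).copy() if 0 else cv2.resize(cv2.imread('pics/s10.png')[195:275,280:322],(315,600))]))
```

```text
t 22.6 tcp [0.551  0.0068 0.286 ] yaw_y 81.25 z [-2.e-04  1.e-04 -1.e+00] q [-0.02  0.53 -0.12  1.73  0.08  0.88  1.24] F [-1.06  0.23  0.74] M [-0.009  0.011 -0.018] open 1.0021 ff 0.0
180 304 323 [0.5090288  0.00635846 0.178     ]
210 305 323 [0.52994164 0.00336751 0.178     ]
238 305 323 [ 0.54997092 -0.00058827  0.178     ]
270 306 322 [ 0.57406294 -0.00504309  0.178     ]
(np.float64(325.3000515186074), np.float64(239.89978349408483)) (np.float64(324.710969709028), np.float64(205.96779741939903)) 169 289
```

View pics/c10.png

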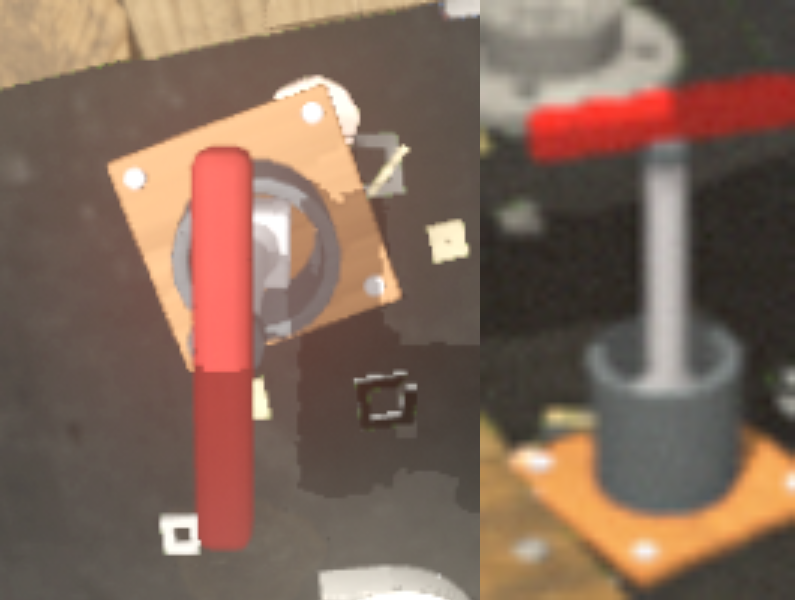

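{"op": "carry_out", "data": {
  "rows": [
    [[0,0,0],[0,0,0],0],
    [[0,0,0],[0,0,0],0],
    [[0,0,0],[0,0,0],0],
    [[0,0,0],[0,0,0],0],
    [[0,0,0],[0,0,0],0],
    [[0,0,0],[0,0,0],0],
    [[0,0,0],[0,0,0],0],
    [[0,0,0],[0,0,0],0]
  ]
}}

```text
clock: 23.5
tool_pos: [0.551, 0.0068, 0.2861]
eef_rot: [0.076, 0.997, 0.0, 0.0]
contact_force: [0.0, -0.9, -0.0]
opening: 1.002
finger_force: 0.0
```

Run:
```python
from h import *
snap('wrist','w11'); snap('scene','s11')
for n in ('w1','w10','w11'):
    i=cv2.imread(f'pics/{n}.png'); h=cv2.cvtColor(i,cv2.COLOR_BGR2HSV); m=((h[...,0]<6)|(h[...,0]>174))&(h[...,1]>150)&(h[...,2]>80); m[:150]=0;m[330:]=0;m[:,:270]=0;m[:,380:]=0
    ys,xs=np.nonzero(m); print(n,[np.round(at(n,xs[ys==v].mean(),v,.178,True),4) for v in (180,210,238,270)])
    g=(h[60:,:,0]>5)&(h[60:,:,0]<20)&(h[60:,:,1]>90)
# socket/shank: column profile of scene images at shank and bar
for n in ('scene0','s10','s11'):
    i=cv2.imread(f'pics/{n}.png').astype(int); 
    for v in (218,225,232): 
        row=i[v,290:320].sum(1); x=np.arange(290,320); w=np.clip(row-300,0,None); print(n,v,round((w*x).sum()/max(w.sum(),1),2))
    h=cv2.cvtColor(i.astype(np.uint8),cv2.COLOR_BGR2HSV); m=((h[...,0]<6)|(h[...,0]>174))&(h[...,1]>150)&(h[...,2]>80); ys,xs=np.nonzero(m[195:225,275:330]); print(xs.mean()+275,ys.mean()+195)
```

```text
w1 [array([0.506 , 0.0161, 0.178 ]), array([0.5248, 0.0131, 0.178 ]), array([0.5428, 0.0094, 0.178 ]), array([0.5645, 0.005 , 0.178 ])]
w10 [array([0.509 , 0.0064, 0.178 ]), array([0.5299, 0.0034, 0.178 ]), array([ 0.55  , -0.0006,  0.178 ]), array([ 0.5741, -0.005 ,  0.178 ])]
w11 [array([0.5096, 0.0099, 0.178 ]), array([0.5305, 0.0064, 0.178 ]), array([0.5506, 0.0027, 0.178 ]), array([ 0.5748, -0.0011,  0.178 ])]
scene0 218 303.28
scene0 225 303.54
scene0 232 303.66
303.5813953488372 208.0968992248062
s10 218 304.13
s10 225 304.23
s10 232 304.22
304.4917355371901 210.02479338842974
s11 218 303.12
s11 225 303.47
s11 232 303.6
302.9626556016598 207.83402489626556
```

{"op": "carry_out", "data": {
  "rows": [
    [[0,0,-2],[0,0,0],0],
    [[0,0,-4],[0,0,0],0],
    [[0,0,-6],[0,0,0],0],
    [[0,0,-6],[0,0,0],0],
    [[0,0,-6],[0,0,0],0],
    [[0,0,-6],[0,0,0],0],
    [[0,0,-6],[0,0,0],0],
    [[0,0,-6],[0,0,0],0],
    [[0,0,-6],[0,0,0],0],
    [[0,0,-6],[0,0,0],0],
    [[0,0,-6],[0,0,0],0],
    [[0,0,-6],[0,0,0],0]
  ]
}}

```text
clock: 24.8
tool_pos: [0.551, 0.0068, 0.3461]
eef_rot: [0.076, 0.997, 0.0, -0.0]
contact_force: [-0.6, -0.5, 0.3]
opening: 1.003
finger_force: 0.0
```

{"op": "carry_out", "data": {
  "rows": [
    [[0,0,0],[0,0,0],0],
    [[0,0,0],[0,0,0],0],
    [[0,0,0],[0,0,0],0],
    [[0,0,0],[0,0,0],0],
    [[0,0,0],[0,0,0],0],
    [[0,0,0],[0,0,0],0],
    [[0,0,0],[0,0,0],0],
    [[0,0,0],[0,0,0],0],
    [[0,0,0],[0,0,0],0],
    [[0,0,0],[0,0,0],0]
  ]
}}

```text
clock: 25.8
tool_pos: [0.551, 0.0069, 0.3461]
eef_rot: [0.076, 0.997, 0.0, 0.0]
contact_force: [0.1, 0.2, 0.4]
opening: 0.996
finger_force: 0.0
```

```bash
python3 - <<'E'
from h import *
show()
for n in ('s12','s13'):
    if n=='s13':
        for _ in range(6): r.snapshot('top')
    snap('scene',n)
    i=cv2.imread(f'pics/{n}.png'); h=cv2.cvtColor(i,cv2.COLOR_BGR2HSV); m=((h[...,0]<6)|(h[...,0]>174))&(h[...,1]>150)&(h[...,2]>80); ys,xs=np.nonzero(m[195:225,275:330]); print(n,xs.mean()+275,ys.mean()+195)
E
python3 fing.py
```

```text
t 25.8 tcp [0.551  0.0069 0.3461] yaw_y 81.26 z [ 0.e+00  1.e-04 -1.e+00] q [-0.02  0.47 -0.12  1.64  0.07  1.04  1.26] F [0.15 0.25 0.41] M [-0.022  0.011 -0.045] open 0.9963 ff 0.0
s12 303.46473029045643 208.90041493775934
s13 302.76229508196724 208.172131147541
t 26.2 tcp [0.5511 0.0068 0.3461] yaw_y 81.25 z [ 0.e+00  1.e-04 -1.e+00] q [-0.02  0.47 -0.12  1.64  0.07  1.04  1.26] F [0.19 0.05 0.66] M [-0.021  0.023 -0.027] open 0.9995 ff 0.0
s2620 102 [ 0.55646022 -0.25390697  0.03      ] -83.18527742470847
```

{"op": "carry_out", "data": {
  "rows": [
    [[0,0,0],[0,0,0],0],
    [[0,0,0],[0,0,0],0],
    [[0,0,0],[0,0,0],0],
    [[0,0,0],[0,0,0],0],
    [[0,0,0],[0,0,0],0],
    [[0,0,0],[0,0,0],0],
    [[0,0,0],[0,0,0],0],
    [[0,0,0],[0,0,0],0],
    [[0,0,0],[0,0,0],0],
    [[0,0,0],[0,0,0],0],
    [[0,0,0],[0,0,0],0],
    [[0,0,0],[0,0,0],0]
  ]
}}

```text
clock: 27.45
tool_pos: [0.5511, 0.0068, 0.3461]
eef_rot: [0.076, 0.997, 0.0, 0.0]
contact_force: [0.9, -0.7, 0.1]
opening: 1.0
finger_force: 0.0
```

{"op": "carry_out", "data": {
  "rows": [
    [[0,0,0],[0,0,0],0],
    [[0,0,0],[0,0,0],0],
    [[0,0,0],[0,0,0],0],
    [[0,0,0],[0,0,0],0],
    [[0,0,0],[0,0,0],0],
    [[0,0,0],[0,0,0],0],
    [[0,0,0],[0,0,0],0],
    [[0,0,0],[0,0,0],0],
    [[0,0,0],[0,0,0],0],
    [[0,0,0],[0,0,0],0],
    [[0,0,0],[0,0,0],0],
    [[0,0,0],[0,0,0],0]
  ]
}}

```text
clock: 28.65
tool_pos: [0.551, 0.0068, 0.3461]
eef_rot: [0.076, 0.997, 0.0, 0.0]
contact_force: [-1.0, -0.4, 0.4]
opening: 0.999
finger_force: 0.0
```

Run:
```python
from h import *
for k in range(6):
    s=r.snapshot('scene'); h=cv2.cvtColor(s['image'],cv2.COLOR_RGB2HSV); m=((h[...,0]<6)|(h[...,0]>174))&(h[...,1]>150)&(h[...,2]>80); ys,xs=np.nonzero(m[195:225,275:330]); print(xs.mean()+275,ys.mean()+195)
    r.snapshot('top')
```

```text
302.97131147540983 208.19672131147541
303.5587044534413 208.33198380566802
303.2390438247012 208.27490039840637
303.25 208.33870967741936
303.0897959183674 208.21632653061224
303.4512195121951 208.35772357723576
```

Settled upright (only image noise left), and the finger is at its stop. Handing in.

```bash
python3 -c "
from plant import r
print(r.finish_job())"
```

```text
the job is handed in; nothing more can be done
None
```

The job is handed in: I felt the socket drop fully home on the square, then turned the stem clockwise until the torque jumped to about 0.36 N m at the stop (the coupling slips at 0.5). The key is back upright in its holder, having rocked briefly on release, and the run took about 29 s of the 72 s allowed; the hand-in gave no verdict.

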